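# Pack the specimen caddy

## Robot

A 7-joint arm with a two-finger parallel gripper is mounted at the origin on the work surface. World frame = base frame: x ahead of the robot, y to its left, z up, the work surface at z = 0. Lengths are in m, angles in rad, forces in N, time in s.
With the tool pointing down it reaches from about 0.425 to 0.825 m from the base axis. Payload 3.6 kg.
Tool frame: the origin (TCP) lies between the finger pads; the fingertips stand 19 mm ahead of it and the grasp point (between the pads) is the TCP; z points along the fingers, y is the line along which they close (so a half turn about z gives the same grasp; the last joint's range is limited). The gripper opens to 85 mm and grips with 20 to 120 N. Pads are 22 mm wide; open, the fingers measure 114 mm over their backs; the gripper's body (76 mm by 85 mm) begins 54 mm behind the grasp point. The pads swing forward as they close: fully open they stand 13 mm farther back than shut.
Start: joints at [1.077, 0.615, -0.013, 1.423, 0.008, 1.103, -0.04], TCP at [0.293, -0.58, 0.25] pointing down, gripper open.
Joint ranges: [-3.12, 3.12], [-0.3, 2.06], [-1.34, 1.32], [0.26, 2.42], [-1.36, 4.5], [0.01, 1.98], [-2.84, 2.84]. Speed limits (rad/s): [2.79, 2.79, 3.14, 3.14, 3.14, 3.14, 3.14].

## Interface

Orientations are given as a unit quaternion [x, y, z, w].
In Python, from workcell import * gives the robot as it stands.
- The arm moves only by the tool move_arm, never from a script. Its argument "steps" is a list of rows, each a list of 5 numbers: the shift along the tool's x, y, z in m, then the turn about the tool's z in rad, then the gripper command: -1 is fully open, 1 is shut, values between are in proportion. In form: [[x, y, z, turn, hand], ...]. A call has 1 to 20 rows; each row shifts and turns the commanded pose from where the row before left it, along the tool's axes as they then stand; what a row does not reach is not made up. A row lasts 1/8 s, in which the tool goes at most 62.5 mm and 10.7 degrees, less where a joint would pass 70% of its speed; a pose out of reach is approached as far as the arm can. A call is refused whole if a number of a shift passes 0.0625 or a number of a turn 0.188, either way. A call with a gripper value outside its range is refused whole. The fingers move at their own pace and stop on an object; "grip_force" is the grip in N (left out, the last holds). Time passes only in rows, so rows that do not move let the fingers close. It gives the time, the measured TCP pose, the force, the opening and the grip force at its end, in the units of the state.
- get_state(): the state, without advancing time (a new reading comes with each control period).
- grab_frame(name): name is "side" or "top"; returns a dict with "color" (480x640x3 uint8, blue, green, red), "K" (3x3 intrinsics, pixels), "cam_to_world" (4x4, takes a point from camera to world coordinates). Camera axes: x right, y down, z forward; pixel columns grow to the right and rows downward; lengths in m; the calibration is good to about 2 mm. A picture is of the moment at which its call begins. There is no depth.
- job_done(): hands the job in; it is judged then, once.
The state is a dict: "time": time; "joints": joint angles; "qvel": joint speeds; "joint_torque": joint torques, N m; "ee_pos": TCP position; "tcp_rot": TCP orientation; "ft_force": force on the tool from outside, world axes, zero at the start; "moment": the same for the moment, N m; "gripper_width": finger opening in m; "finger_force": force on a finger pad.
Only numpy, scipy, OpenCV 4.12 (cv2) and the standard library are available. Lean on these libraries where they do the work, as an engineer would, in place of code of your own. Each camera call takes 0.05 s, during which the arm holds its last target. There are 200 camera calls.

## Task

Pack the four capped specimen containers upright into the yellow caddy, one to each bay in order of height: the tallest in the bay next to the carrying tab, then the next tallest, down to the shortest at the other end. Keep the capped containers upright all the while, and leave the three open, empty ones standing where they are.

Things in the scene. Friction and masses are not known exactly. Their poses are not given: they have to be found in the camera images.
- bottle: White plastic, round, stands upright, loose. Origin: centre of its underside, z up; its yaw means nothing. The tallest capped container: bottle 88 mm high with a screw cap. Straight body 44 mm in diameter up to 58 mm, sloping shoulder to 66 mm, cap 30 mm in diameter from 68 to 88 mm. About 90 g.
- cup: White plastic, round, stands upright, loose. Origin: centre of its underside, z up; its yaw means nothing. The second tallest capped container: cup 72 mm high. Body widening from 52 mm diameter at the foot to 56 mm at 56 mm height, flat solid lid 62 mm in diameter from 56 to 72 mm. About 130 g.
- jar: White plastic, round, stands upright, loose. Origin: centre of its underside, z up; its yaw means nothing. The third tallest capped container: jar 56 mm high. Straight body 47 mm in diameter, flat solid lid 50 mm in diameter from 40 to 56 mm. About 90 g.
- pot: White plastic, round, stands upright, loose. Origin: centre of its underside, z up; its yaw means nothing. The shortest capped container: pot 42 mm high. Straight body 54 mm in diameter, flat solid lid 56 mm in diameter from 28 to 42 mm. About 80 g.
- open_cup: White plastic, round, stands upright, loose. Origin: centre of its underside, z up; its yaw means nothing. Look-alike of the cup without its lid, open and empty: 66 mm high, 52 mm in diameter at the foot, 58 mm at the rim, wall 3.5 mm. 40 g. To be left alone.
- open_jar: White plastic, round, stands upright, loose. Origin: centre of its underside, z up; its yaw means nothing. Look-alike of the jar without its lid, open and empty: 50 mm high, 47 mm in diameter, wall 3.5 mm. 40 g. To be left alone.
- open_pot: White plastic, round, stands upright, loose. Origin: centre of its underside, z up; its yaw means nothing. Look-alike of the pot without its lid, open and empty: 36 mm high, 54 mm in diameter, wall 3.5 mm. 40 g. To be left alone.
- caddy: Yellow tray, loose, 0.8 kg, 308 (x) x 114 (y) x 22 mm high. Origin: centre of underside, z up. Floor, walls and dividers 4 mm thick; walls and dividers 22 mm high. Row of four bays along its x, each 72 (x) x 106 mm (y) inside, centres at x = +114, +38, -38, -114 mm, y = 0. Carrying tab: flat ledge 80 mm wide, 26 mm out from the rim of the +x end, which points away from the robot within 12 deg.
- records: Bystander: fixed record book lying flat, 280 mm (its x) by 150 mm (its y) by 20 mm high with a few sheets on top. Origin: centre of its underside. The caddy lies on one side of the containers, left or right, and this on the other.

How it is judged:
At the end, for the whole second after the job is handed in: From the tab: bottle, cup, jar, pot, one per bay, within 30 mm of the bay centre along the caddy and 40 mm across, on the bay floor, upright to 0.12 rad, at rest. Caddy flat on the counter. Open containers upright within 30 mm of their start. All released (x of bottle in the frame of caddy between 0.084 and 0.144 m and y of bottle in the frame of caddy between -0.04 and 0.04 m and z of bottle in the frame of caddy between 0 and 0.009 m and angle between each of bottle, cup, jar, pot, open_cup, open_jar, open_pot's own z axis and vertical below 0.12 rad and linear speed of each of bottle, cup, jar, pot, caddy, open_cup, open_jar, open_pot below 0.02 m/s and x of cup in the frame of caddy between 0.008 and 0.068 m and y of cup in the frame of caddy between -0.04 and 0.04 m and z of cup in the frame of caddy between 0 and 0.009 m and x of jar in the frame of caddy between -0.068 and -0.008 m and y of jar in the frame of caddy between -0.04 and 0.04 m and z of jar in the frame of caddy between 0 and 0.009 m and x of pot in the frame of caddy between -0.144 and -0.084 m and y of pot in the frame of caddy between -0.04 and 0.04 m and z of pot in the frame of caddy between 0 and 0.009 m and height (world z) of caddy below 0.006 m and angle between caddy's own z axis and vertical below 0.06 rad and distance of each of open_cup, open_jar, open_pot from where it was at the start of the episode below 0.03 m); the robot touches nothing.
It fails at once if an open container is moved more than 30 mm or tipped over (distance of any of open_cup, open_jar, open_pot from where it was at the start of the episode above 0.03 m or angle between any of open_cup, open_jar, open_pot's own z axis and vertical above 0.5 rad).
It fails at once if a capped container is tipped by more than 0.6 rad (angle between any of bottle, cup, jar, pot's own z axis and vertical above 0.6 rad).
It also fails if it takes over 112 s, if anything falls off the work surface, if the arm or the gripper's body presses on something with over 40 N, if the wrist force passes 120 N, or if a joint passes its speed limit or range.

## Working session

There is one attempt and no reset: what is moved stays moved. The work goes in short steps, Python scripts to look and compute and a tool call to move; the robot and the scene stay as the last step left them, time stands still between calls to the robot, and variables do not carry over. Pictures are saved under pics/ and viewed, at most 14 in all, crops included, and the job is handed in when it is done.

Besides the shell and the picture viewer there is one more tool, called after "Request:" by a JSON object that holds its "name" and its "arguments". move_arm: Moves the arm, as the interface text tells. Its arguments: {"type":"object","properties":{"steps":{"type":"array"},"grip_force":{"type":"number"}},"required":["steps"]}

```bash
mkdir -p pics; python3 - <<'E'
from workcell import *
import cv2
s=get_state();print({k:s[k] for k in('time','ee_pos','tcp_rot','gripper_width','ft_force')})
for n in('top','side'):
    f=grab_frame(n);cv2.imwrite(f'pics/{n}0.png',f['color']);print(n,f['K'].tolist() if hasattr(f['K'],'tolist') else f['K'],f['cam_to_world'])
E
```

```text
{'time': 0.0, 'ee_pos': array([ 0.29278686, -0.57951914,  0.24913521]), 'tcp_rot': array([ 9.72761682e-01,  2.31803946e-01, -3.10172662e-04, -1.24276299e-03]), 'gripper_width': 0.08533246370394022, 'ft_force': array([ 0.03192356, -0.71720111, -0.34111646])}
top [[556.3045318446066, 0.0, 318.3379128699716], [0.0, 556.3045318446066, 238.63093835582058], [0.0, 0.0, 1.0]] [[-0.02751892 -0.99041304  0.13536882  0.42219246]
 [-0.99911643  0.03155501  0.02776036 -0.00935005]
 [-0.03176579 -0.13448528 -0.9904063   1.0630821 ]
 [ 0.          0.          0.          1.        ]]
side [[481.58298094340523, 0.0, 314.37348120567765], [0.0, 481.58298094340523, 234.0515585172465], [0.0, 0.0, 1.0]] [[-0.86368867 -0.29421881  0.40923976  0.21337675]
 [-0.50345776  0.46506643 -0.7281782   0.63702907]
 [ 0.02392005 -0.83495419 -0.54979935  0.52114017]
 [ 0.          0.          0.          1.        ]]
```

View pics/top0.png

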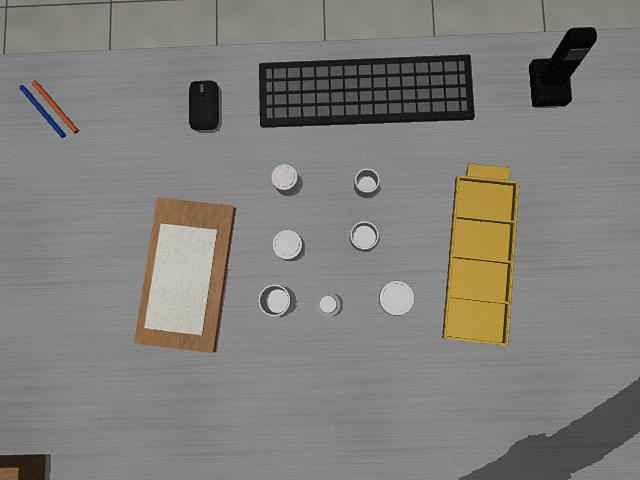

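View pics/side0.png

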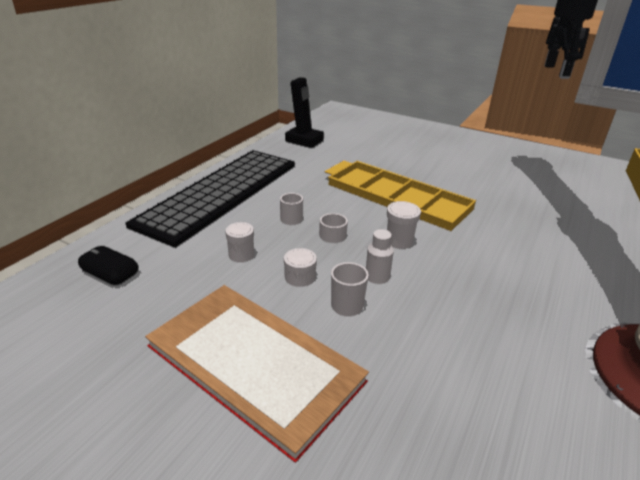

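The top view has x up and y left. By cross-checking with the side view I identify, in top-view pixels:
- **Capped:** bottle (330,304), cup (397,298), jar (285,178), pot (287,245).
- **Open:** jar (367,181), pot (365,236), cup (275,300).
- **Caddy:** on the right, with its tab at (488,172).

Next I compute positions and overlay the modelled outlines to check them.

```bash
cat > h.py <<'E'
from workcell import *
import cv2, numpy as np
def ray(f,u,v,z):
    T=f['cam_to_world'];d=T[:3,:3]@np.linalg.solve(f['K'],[u,v,1.]);return T[:3,3]+d*(z-T[2,3])/d[2]
def proj(f,P):
    T=f['cam_to_world'];p=(np.atleast_2d(P)-T[:3,3])@T[:3,:3];q=p@np.array(f['K']).T;return q[:,:2]/q[:,2:]
def circ(x,y,z,r):
    a=np.linspace(0,6.283,40);return np.c_[x+r*np.cos(a),y+r*np.sin(a),0*a+z]
D={'bottle':[.088,.015,.022],'cup':[.072,.031,.026],'jar':[.056,.025,.0235],'pot':[.042,.028,.027],'open_cup':[.066,.029,.026],'open_jar':[.05,.0235,.0235],'open_pot':[.036,.027,.027]}
def draw(f,polys,box,s,name):
    x0,y0,x1,y1=box
    im=cv2.resize(f['color'][y0:y1,x0:x1],None,fx=s,fy=s,interpolation=cv2.INTER_CUBIC)
    for P,c in polys: cv2.polylines(im,[np.int32(((proj(f,P)-[x0,y0]+.5)*s)*16)],True,c,1,cv2.LINE_AA,4)
    cv2.imwrite(name,im)
E
python3 - <<'E'
from h import *
import json
f=grab_frame('top');g=grab_frame('side')
px={'bottle':(329.5,304),'cup':(397,298),'jar':(284.7,177),'pot':(287.3,244.5),'open_cup':(274.5,300),'open_jar':(367,181),'open_pot':(364.7,235.5)}
O={};polys=[]
for n,(u,v) in px.items():
    h,rt,rb=D[n];p=ray(f,u,v,h);O[n]=p[:2].tolist();print(n,p.round(4),np.hypot(*p[:2]).round(3))
    polys+=[(circ(*p[:2],h,rt),(0,0,255)),(circ(*p[:2],0,rb),(255,0,0))]
# caddy: rim outer corners
for uv in [(457.5,178),(519,182),(508.5,345),(443.5,338.5)]: print(uv,ray(f,*uv,.022).round(4))
json.dump(O,open('o.json','w'))
draw(f,polys,(250,155,420,325),3.5,'pics/t1.png');draw(g,polys,(215,185,435,325),3.5,'pics/s1.png');draw(f,[],(435,155,530,350),3,'pics/c1.png')
E
```

```text
bottle [0.44   0.0017 0.088 ] 0.44
cup [ 0.4475 -0.1175  0.072 ] 0.463
jar [0.6774 0.0782 0.056 ] 0.682
pot [0.5526 0.0771 0.042 ] 0.558
open_cup [0.4503 0.1    0.066 ] 0.461
open_jar [ 0.6659 -0.0744  0.05  ] 0.67
open_pot [ 0.5657 -0.067   0.036 ] 0.57
(457.5, 178) [ 0.6724 -0.2481  0.022 ]
(519, 182) [ 0.6606 -0.3632  0.022 ]
(508.5, 345) [ 0.3579 -0.3213  0.022 ]
(443.5, 338.5) [ 0.3726 -0.2043  0.022 ]
```

View pics/t1.png

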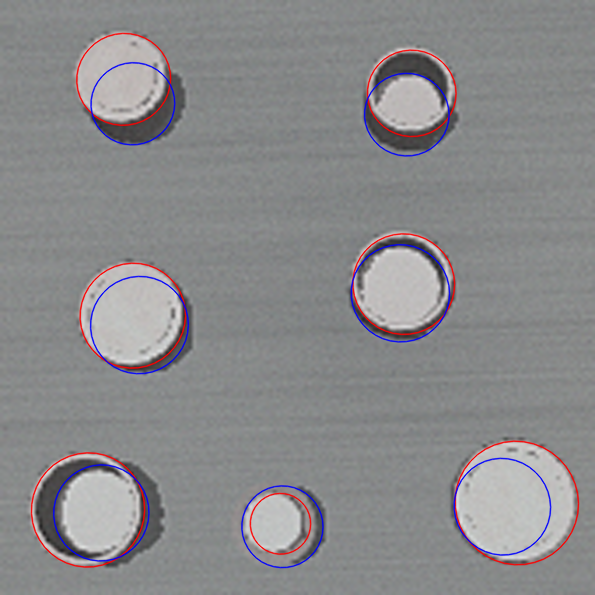

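View pics/s1.png

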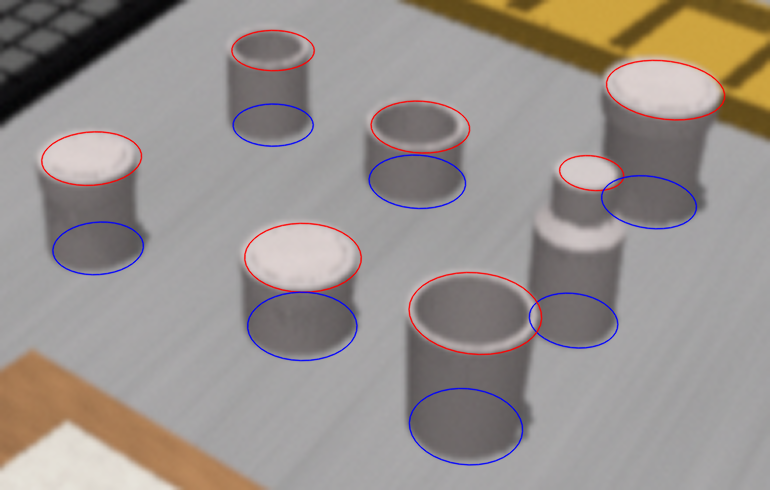

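View pics/c1.png

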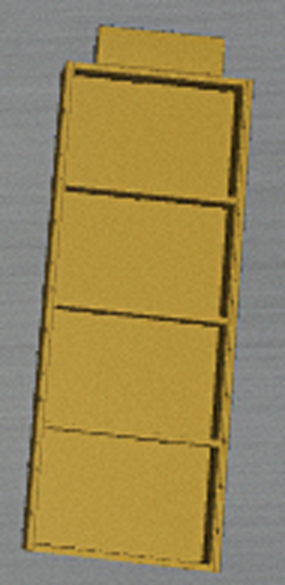

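The overlaid outlines match in both views: lid tops and feet agree to within about 1–2 px, with the bottle about 2 mm further toward +y. The caddy crop shows rim corners at crop pixels (67,62), (252,80), (218,570) and (24,548). That gives its centre near (0.517, −0.284) and a yaw near −0.137, with measured sides of about 0.307 × 0.116 against the given 0.308 × 0.114. First I turn the tool to the caddy's yaw and move over it.

Request:
{"name": "move_arm", "arguments": {"steps": [[0,0,0,0.121,-0.4],[0,0,0,0.121,-0.4],[0,0,0,0.121,-0.4],[0,0,0,0.121,-0.4],[0,0,0,0.121,-0.4],[0.0185,-0.032,0,0,-0.4],[0.0185,-0.032,0,0,-0.4],[0.0185,-0.032,0,0,-0.4],[0.0185,-0.032,0,0,-0.4],[0.0185,-0.032,0,0,-0.4],[0.0185,-0.032,0,0,-0.4],[0.0185,-0.032,0,0,-0.4],[0.0185,-0.032,0,0,-0.4],[0.0185,-0.032,0,0,-0.4],[0.0185,-0.032,0,0,-0.4],[0,0,0,0,-0.4]], "grip_force": 40}}

```text
time: 2.2
ee_pos: [0.5227, -0.284, 0.2499]
tcp_rot: [0.998, -0.065, 0.0, -0.002]
ft_force: [0.1, -0.5, 0.3]
gripper_width: 0.0593
finger_force: 0.0
```

```bash
cat >> h.py <<'E'
from scipy.spatial.transform import Rotation as R
import json
C=np.array([.5172,-.2842]);YAW=-.137
A={k:np.array(v) for k,v in json.load(open('o.json')).items()};A['bottle']=np.array([.44,.0037])
for i,n in enumerate(('bottle','cup','jar','pot')): A['bay_'+n]=C+(.114-.076*i)*np.array([np.cos(YAW),np.sin(YAW)])
def go(*names):
    s=get_state();r=R.from_quat(s['tcp_rot']);M=r.as_matrix();p=s['ee_pos']
    print('t',s['time'],'pos',p.round(4),'yaw',np.arctan2(M[1,0],M[0,0]).round(4),'tilt',np.arccos(-M[2,2]).round(4),'w',s['gripper_width'],'F',s['ft_force'].round(1),'ff',s['finger_force'])
    for n in names:
        t=A[n] if isinstance(n,str) else np.array(n);d=M.T@np.append(t[:2]-p[:2],0);print(n,t[:2].round(4),'tool dx dy',d[:2].round(4));p=np.append(t[:2],p[2])
E
python3 - <<'E'
from h import *
f=grab_frame('top');c,s=np.cos(YAW),np.sin(YAW)
bx=lambda x0,x1,w,z:np.array([[C[0]+c*x-s*y,C[1]+s*x+c*y,z] for x,y in((x0,-w),(x1,-w),(x1,w),(x0,w))])
draw(f,[(bx(-.154,.154,.057,.022),(0,0,255)),(bx(.154,.18,.04,.022),(255,0,0))]+[(bx(-.002+k,.002+k,.053,.022),(0,255,0)) for k in(-.076,0,.076)],(425,155,535,355),3,'pics/c2.png')
go('bottle','bay_bottle')
E
```

```text
t 2.25 pos [ 0.5209 -0.2869  0.25  ] yaw -0.1335 tilt 0.0009 w 0.059530410359335 F [-0.6  0.2  0.8] ff 0.0
bottle [0.44   0.0037] tool dx dy [-0.1188 -0.2772]
bay_bottle [ 0.6301 -0.2998] tool dx dy [0.2288 0.2755]
```

View pics/c2.png

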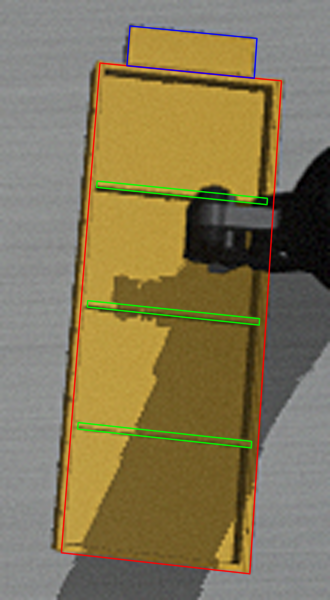

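The caddy outline (red), tab (blue) and dividers (green) coincide with the image, so its pose is good. Next: the bottle.

Request:
{"name": "move_arm", "arguments": {"steps": [[-0.0132,-0.0308,0,0,-0.4],[-0.0132,-0.0308,0,0,-0.4],[-0.0132,-0.0308,0,0,-0.4],[-0.0132,-0.0308,0,0,-0.4],[-0.0132,-0.0308,0,0,-0.4],[-0.0132,-0.0308,0,0,-0.4],[-0.0132,-0.0308,0,0,-0.4],[-0.0132,-0.0308,0,0,-0.4],[-0.0132,-0.0308,0,0,-0.4],[0,0,0.04,0,-0.4],[0,0,0.04,0,-0.4],[0,0,0.03,0,-0.4],[0,0,0,0,-0.4],[0,0,0,0,-0.4]]}}

```text
time: 4.0
ee_pos: [0.441, 0.0014, 0.1412]
tcp_rot: [0.998, -0.069, 0.001, 0.0]
ft_force: [0.2, -1.0, -0.0]
gripper_width: 0.06
finger_force: 0.0
```

```bash
python3 -c "
from h import *
go('bottle')"
```

```text
t 4.0 pos [0.441  0.0014 0.1412] yaw -0.1389 tilt 0.0017 w 0.059974684222218265 F [ 0.2 -1.  -0. ] ff 0.0
bottle [0.44   0.0037] tool dx dy [-0.0013 -0.0021]
```

Request:
{"name": "move_arm", "arguments": {"steps": [[-0.001,-0.002,0.02,0,-0.4],[0,0,0.02,0,-0.4],[0,0,0.02,0,-0.4],[0,0,0.02,0,-0.4],[0,0,0.018,0,-0.4],[0,0,0,0,-0.4],[0,0,0,0,0.3],[0,0,0,0,0.3],[0,0,0,0,0.3],[0,0,0,0,0.3],[0,0,0,0,0.3],[0,0,0,0,0.3]]}}

```text
time: 5.5
ee_pos: [0.4407, 0.0044, 0.0437]
tcp_rot: [0.998, -0.069, 0.002, -0.0]
ft_force: [-0.2, 0.5, 7.8]
gripper_width: 0.0432
finger_force: 41.0
```

```bash
python3 -c "
from h import *
go('bay_bottle')"
```

```text
t 5.5 pos [0.4407 0.0044 0.0437] yaw -0.1373 tilt 0.0032 w 0.04316893959055585 F [-0.2  0.5  7.8] ff 40.95615400339739
bay_bottle [ 0.6301 -0.2998] tool dx dy [0.2293 0.2754]
```

Bottle gripped at 43 mm. I lift it and carry it to the bay by the tab.

Request:
{"name": "move_arm", "arguments": {"steps": [[0,0,-0.015,0,0.3],[0,0,-0.03,0,0.3],[0,0,-0.03,0,0.3],[0,0,-0.03,0,0.3],[0.0115,0.0138,0,0,0.3],[0.0229,0.0275,0,0,0.3],[0.0229,0.0275,0,0,0.3],[0.0229,0.0275,0,0,0.3],[0.0229,0.0275,0,0,0.3],[0.0229,0.0275,0,0,0.3],[0.0229,0.0275,0,0,0.3],[0.0229,0.0275,0,0,0.3],[0.0229,0.0275,0,0,0.3],[0.0229,0.0275,0,0,0.3],[0.0115,0.0138,0,0,0.3],[0,0,0,0,0.3],[0,0,0,0,0.3]]}}

```text
time: 7.62
ee_pos: [0.6281, -0.2985, 0.1462]
tcp_rot: [0.998, -0.068, -0.001, -0.001]
ft_force: [-0.7, 0.1, -1.1]
gripper_width: 0.0433
finger_force: 40.9
```

```bash
python3 -c "
from h import *
go('bay_bottle','cup')"
```

```text
t 7.625 pos [ 0.6281 -0.2985  0.1462] yaw -0.1369 tilt 0.0027 w 0.043252810311264475 F [-0.7  0.1 -1.1] ff 40.90433802351981
bay_bottle [ 0.6301 -0.2998] tool dx dy [0.0021 0.001 ]
cup [ 0.4475 -0.1175] tool dx dy [-0.2058 -0.1556]
```

Request:
{"name": "move_arm", "arguments": {"steps": [[0.002,0.001,0.02,0,0.3],[0,0,0.025,0,0.3],[0,0,0.025,0,0.3],[0,0,0.015,0,0.3],[0,0,0.008,0,0.3],[0,0,0.005,0,0.3],[0,0,0,0,0.3],[0,0,0,0,0.3]]}}

```text
time: 8.62
ee_pos: [0.6313, -0.3008, 0.0502]
tcp_rot: [0.998, -0.069, 0.001, 0.0]
ft_force: [0.2, -0.2, -0.3]
gripper_width: 0.043
finger_force: 40.9
```

Request:
{"name": "move_arm", "arguments": {"steps": [[0,0,0.002,0,0.3],[0,0,0,0,0.3],[0,0,0,0,-0.2],[0,0,0,0,-0.4],[0,0,0,0,-0.4],[0,0,0,0,-0.4],[0,0,-0.02,0,-0.4],[0,0,-0.03,0,-0.4],[0,0,-0.03,0,-0.4],[0,0,-0.03,0,-0.4],[-0.0257,-0.0194,0,0,-1],[-0.0257,-0.0194,0,0,-1],[-0.0257,-0.0194,0,0,-1],[-0.0257,-0.0194,0,0,-1],[-0.0257,-0.0194,0,0,-1],[-0.0257,-0.0194,0,0,-1],[-0.0257,-0.0194,0,0,-1],[-0.0257,-0.0194,0,0,-1],[0,0,0,0,-1],[0,0,0,0,-1]]}}

```text
time: 11.12
ee_pos: [0.4497, -0.1195, 0.1585]
tcp_rot: [0.998, -0.069, 0.002, 0.0]
ft_force: [-0.2, -0.5, 0.3]
gripper_width: 0.0852
finger_force: 0.0
```

```bash
python3 -c "
from h import *
go('cup')
for i,n in enumerate(('top','side')):
    f=grab_frame(n);polys=[(circ(*A['bay_bottle'],.092,.015),(0,0,255)),(circ(*A['cup'],.072,.031),(0,0,255))]
    draw(f,polys,[(340,150,540,350),(260,120,500,300)][i],3,f'pics/b_{n}.png')"
```

```text
t 11.125 pos [ 0.4497 -0.1195  0.1585] yaw -0.1375 tilt 0.0036 w 0.08522610682360696 F [-0.2 -0.5  0.3] ff 0.0
cup [ 0.4475 -0.1175] tool dx dy [-0.0025 -0.0016]
```

View pics/b_side.png

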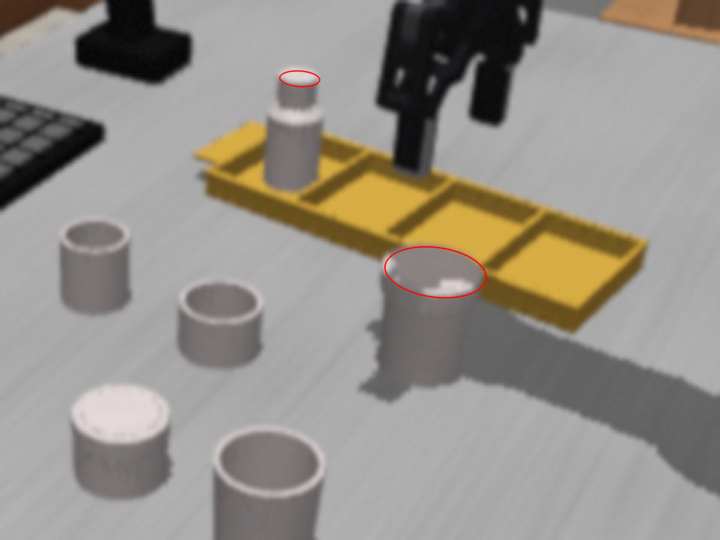

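The bottle stands upright in the tab bay with its cap on the predicted ring (crop 298,78), and the cup matches its ring at (435,272). I descend to the cup's lid and grip it.

Request:
{"name": "move_arm", "arguments": {"steps": [[-0.0025,-0.0015,0.02,0,-1],[0,0,0.025,0,-1],[0,0,0.025,0,-1],[0,0,0.025,0,-1],[0,0,0,0,-1],[0,0,0,0,0],[0,0,0,0,0],[0,0,0,0,0],[0,0,0,0,0],[0,0,0,0,0],[0,0,0,0,0]]}}

```text
time: 12.6
ee_pos: [0.447, -0.1173, 0.0635]
tcp_rot: [0.998, -0.069, 0.001, 0.0]
ft_force: [0.8, -0.0, 7.1]
gripper_width: 0.0608
finger_force: 43.5
```

```bash
python3 -c "
from h import *
go('bay_cup','jar')"
```

```text
t 12.6 pos [ 0.447  -0.1173  0.0635] yaw -0.1373 tilt 0.0029 w 0.060755131452272154 F [ 0.8 -0.   7.1] ff 43.466840386390686
bay_cup [ 0.5548 -0.2894] tool dx dy [0.1303 0.1557]
jar [0.6774 0.0782] tool dx dy [ 0.0711 -0.381 ]
```

Request:
{"name": "move_arm", "arguments": {"steps": [[0,0,-0.015,0,0],[0,0,-0.03,0,0],[0,0,-0.03,0,0],[0,0,-0.02,0,0],[0.0093,0.0111,0,0,0],[0.0186,0.0222,0,0,0],[0.0186,0.0222,0,0,0],[0.0186,0.0222,0,0,0],[0.0186,0.0222,0,0,0],[0.0186,0.0222,0,0,0],[0.0186,0.0222,0,0,0],[0.0093,0.0111,0,0,0],[0,0,0,0,0],[0,0,0,0,0],[0,0,0,0,0]]}}

```text
time: 14.48
ee_pos: [0.5535, -0.2877, 0.157]
tcp_rot: [0.998, -0.068, -0.0, -0.0]
ft_force: [0.1, 0.1, -0.3]
gripper_width: 0.0611
finger_force: 43.8
```

```bash
python3 -c "
from h import *
go('bay_cup','jar')"
```

```text
t 14.475 pos [ 0.5535 -0.2877  0.157 ] yaw -0.1362 tilt 0.0013 w 0.06110628304307121 F [ 0.1  0.1 -0.3] ff 43.83282244205475
bay_cup [ 0.5548 -0.2894] tool dx dy [0.0016 0.0015]
jar [0.6774 0.0782] tool dx dy [ 0.0715 -0.3809]
```

Request:
{"name": "move_arm", "arguments": {"steps": [[0.0015,0.0015,0.02,0,0],[0,0,0.025,0,0],[0,0,0.022,0,0],[0,0,0.013,0,0],[0,0,0.006,0,0],[0,0,0.003,0,0],[0,0,0,0,0],[0,0,0,0,0]]}}

```text
time: 15.48
ee_pos: [0.5555, -0.2905, 0.069]
tcp_rot: [0.998, -0.069, 0.001, 0.0]
ft_force: [-0.8, -0.1, -1.5]
gripper_width: 0.0605
finger_force: 43.8
```

Request:
{"name": "move_arm", "arguments": {"steps": [[0,0,0.001,0,0],[0,0,0,0,-0.6],[0,0,0,0,-1],[0,0,0,0,-1],[0,0,0,0,-1],[0,0,-0.02,0,-1],[0,0,-0.04,0,-1],[0,0,-0.03,0,-1],[0.006,-0.0318,0,0,-0.8],[0.006,-0.0318,0,0,-0.8],[0.006,-0.0318,0,0,-0.8],[0.006,-0.0318,0,0,-0.8],[0.006,-0.0318,0,0,-0.8],[0.006,-0.0318,0,0,-0.8],[0.006,-0.0318,0,0,-0.8],[0.006,-0.0318,0,0,-0.8],[0.006,-0.0318,0,0,-0.8],[0.006,-0.0318,0,0,-0.8],[0.006,-0.0318,0,0,-0.8],[0.006,-0.0318,0,0,-0.8]]}}

```text
time: 17.98
ee_pos: [0.6788, 0.0788, 0.1572]
tcp_rot: [0.998, -0.069, -0.0, 0.0]
ft_force: [0.4, 0.0, -0.4]
gripper_width: 0.0769
finger_force: 0.0
```

```bash
python3 -c "
from h import *
go('jar')
f=grab_frame('side')
draw(f,[(circ(*A['bay_bottle'],.092,.015),(0,0,255)),(circ(*A['bay_cup'],.076,.031),(0,0,255)),(circ(*A['jar'],.056,.025),(0,0,255))],(210,120,480,300),2.8,'pics/j_side.png')"
```

```text
t 17.975 pos [0.6788 0.0788 0.1572] yaw -0.1371 tilt 0.0002 w 0.07686976574601755 F [ 0.4  0.  -0.4] ff 0.0
jar [0.6774 0.0782] tool dx dy [-0.0012  0.0008]
```

View pics/j_side.png

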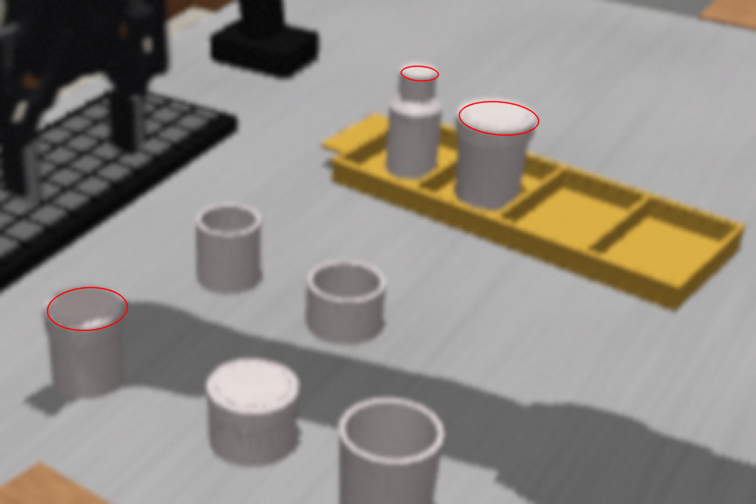

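The cup is upright in bay 2 with its lid at (498,118) on the ring, and the jar matches at (87,308). I grip the jar.

Request:
{"name": "move_arm", "arguments": {"steps": [[-0.001,0.001,0.02,0,-0.8],[0,0,0.03,0,-0.8],[0,0,0.03,0,-0.8],[0,0,0.02,0,-0.8],[0,0,0.01,0,-0.8],[0,0,0,0,-0.8],[0,0,0,0,0.3],[0,0,0,0,0.3],[0,0,0,0,0.3],[0,0,0,0,0.3],[0,0,0,0,0.3],[0,0,0,0,0.3]]}}

```text
time: 19.52
ee_pos: [0.6787, 0.0773, 0.049]
tcp_rot: [0.998, -0.068, 0.002, -0.0]
ft_force: [0.1, -0.6, 5.7]
gripper_width: 0.0489
finger_force: 41.7
```

```bash
python3 -c "
from h import *
go('bay_jar','pot')"
```

```text
t 19.525 pos [0.6787 0.0773 0.049 ] yaw -0.137 tilt 0.0033 w 0.04886061169858936 F [ 0.1 -0.6  5.7] ff 41.72745645046234
bay_jar [ 0.4796 -0.279 ] tool dx dy [-0.1486  0.3801]
pot [0.5526 0.0771] tool dx dy [ 0.0237 -0.3628]
```

Request:
{"name": "move_arm", "arguments": {"steps": [[0,0,-0.015,0,0.3],[0,0,-0.03,0,0.3],[0,0,-0.03,0,0.3],[0,0,-0.03,0,0.3],[-0.0057,0.0146,0,0,0.3],[-0.0114,0.0292,0,0,0.3],[-0.0114,0.0292,0,0,0.3],[-0.0114,0.0292,0,0,0.3],[-0.0114,0.0292,0,0,0.3],[-0.0114,0.0292,0,0,0.3],[-0.0114,0.0292,0,0,0.3],[-0.0114,0.0292,0,0,0.3],[-0.0114,0.0292,0,0,0.3],[-0.0114,0.0292,0,0,0.3],[-0.0114,0.0292,0,0,0.3],[-0.0114,0.0292,0,0,0.3],[-0.0114,0.0292,0,0,0.3],[-0.0057,0.0146,0,0,0.3],[0,0,0,0,0.3],[0,0,0,0,0.3]]}}

```text
time: 22.02
ee_pos: [0.4794, -0.2771, 0.152]
tcp_rot: [0.998, -0.067, 0.0, -0.001]
ft_force: [-0.4, -0.4, -1.5]
gripper_width: 0.0483
finger_force: 41.6
```

```bash
python3 -c "
from h import *
go('bay_jar','pot')"
```

```text
t 22.025 pos [ 0.4794 -0.2771  0.152 ] yaw -0.135 tilt 0.0017 w 0.04832007982902745 F [-0.4 -0.4 -1.5] ff 41.57771050930023
bay_jar [ 0.4796 -0.279 ] tool dx dy [0.0004 0.0019]
pot [0.5526 0.0771] tool dx dy [ 0.0245 -0.3627]
```

Request:
{"name": "move_arm", "arguments": {"steps": [[0,0.002,0.02,0,0.3],[0,0,0.03,0,0.3],[0,0,0.025,0,0.3],[0,0,0.013,0,0.3],[0,0,0.007,0,0.3],[0,0,0.003,0,0.3],[0,0,0,0,0.3],[0,0,0,0,0.3]]}}

```text
time: 23.02
ee_pos: [0.4788, -0.281, 0.055]
tcp_rot: [0.998, -0.069, 0.001, 0.0]
ft_force: [0.7, 0.4, -1.4]
gripper_width: 0.0488
finger_force: 41.6
```

Request:
{"name": "move_arm", "arguments": {"steps": [[0,0,0.0015,0,0.3],[0,0,0,0,0],[0,0,0,0,-0.6],[0,0,0,0,-0.6],[0,0,0,0,-0.6],[0,0,-0.02,0,-0.6],[0,0,-0.04,0,-0.6],[0,0,-0.04,0,-0.6],[0.002,-0.0302,0,0,-1],[0.002,-0.0302,0,0,-1],[0.002,-0.0302,0,0,-1],[0.002,-0.0302,0,0,-1],[0.002,-0.0302,0,0,-1],[0.002,-0.0302,0,0,-1],[0.002,-0.0302,0,0,-1],[0.002,-0.0302,0,0,-1],[0.002,-0.0302,0,0,-1],[0.002,-0.0302,0,0,-1],[0.002,-0.0302,0,0,-1],[0.002,-0.0302,0,0,-1]]}}

```text
time: 25.52
ee_pos: [0.5519, 0.0759, 0.1529]
tcp_rot: [0.998, -0.069, 0.0, 0.0]
ft_force: [0.1, 0.1, -0.9]
gripper_width: 0.0855
finger_force: 0.0
```

```bash
python3 -c "
from h import *
go('pot')
f=grab_frame('side')
draw(f,[(circ(*A['bay_cup'],.076,.031),(0,0,255)),(circ(*A['bay_jar'],.06,.025),(0,0,255)),(circ(*A['pot'],.042,.028),(0,0,255))],(210,120,480,320),2.8,'pics/p_side.png')"
```

```text
t 25.525 pos [0.5519 0.0759 0.1529] yaw -0.1372 tilt 0.0 w 0.08552208587806871 F [ 0.1  0.1 -0.9] ff 0.0
pot [0.5526 0.0771] tool dx dy [ 0.0006 -0.0013]
```

View pics/p_side.png

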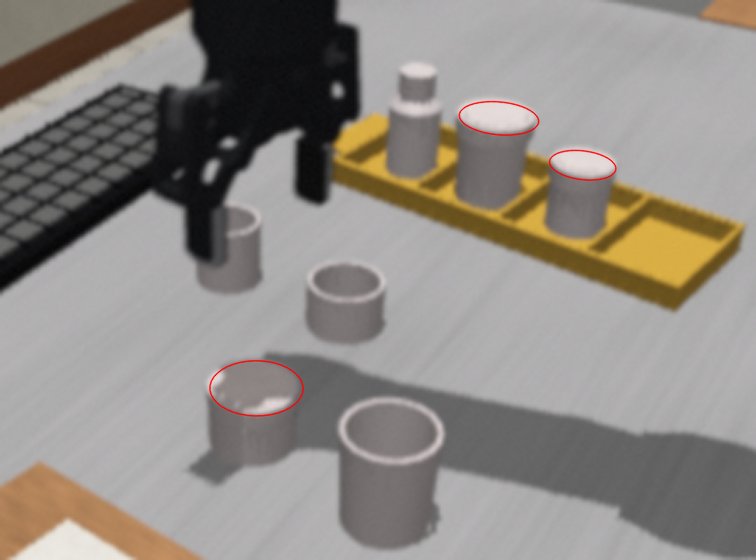

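The jar is upright in bay 3 with its lid at (582,164), and the pot sits on its ring at (256,388). I grip the pot high on its lid so the fingertips clear the caddy wall.

Request:
{"name": "move_arm", "arguments": {"steps": [[0,-0.001,0.02,0,-1],[0,0,0.03,0,-1],[0,0,0.03,0,-1],[0,0,0.023,0,-1],[0,0,0.01,0,-1],[0,0,0,0,-1],[0,0,0,0,0.1],[0,0,0,0,0.1],[0,0,0,0,0.1],[0,0,0,0,0.1],[0,0,0,0,0.1],[0,0,0,0,0.1]]}}

```text
time: 27.08
ee_pos: [0.5529, 0.0762, 0.0412]
tcp_rot: [0.998, -0.069, 0.001, -0.0]
ft_force: [-0.8, -0.1, 6.3]
gripper_width: 0.0545
finger_force: 42.3
```

```bash
python3 -c "
from h import *
go('bay_pot')"
```

```text
t 27.075 pos [0.5529 0.0762 0.0412] yaw -0.1372 tilt 0.0026 w 0.05450452461903016 F [-0.8 -0.1  6.3] ff 42.27983772754669
bay_pot [ 0.4043 -0.2686] tool dx dy [-0.1001  0.3619]
```

Request:
{"name": "move_arm", "arguments": {"steps": [[0,0,-0.015,0,0.1],[0,0,-0.03,0,0.1],[0,0,-0.03,0,0.1],[0,0,-0.03,0,0.1],[-0.0042,0.0151,0,0,0.1],[-0.0083,0.0302,0,0,0.1],[-0.0083,0.0302,0,0,0.1],[-0.0083,0.0302,0,0,0.1],[-0.0083,0.0302,0,0,0.1],[-0.0083,0.0302,0,0,0.1],[-0.0083,0.0302,0,0,0.1],[-0.0083,0.0302,0,0,0.1],[-0.0083,0.0302,0,0,0.1],[-0.0083,0.0302,0,0,0.1],[-0.0083,0.0302,0,0,0.1],[-0.0083,0.0302,0,0,0.1],[-0.0042,0.0151,0,0,0.1],[0,0,0,0,0.1],[0,0,0,0,0.1]]}}

```text
time: 29.45
ee_pos: [0.4041, -0.2679, 0.1446]
tcp_rot: [0.998, -0.068, -0.0, -0.001]
ft_force: [0.8, 0.4, -1.3]
gripper_width: 0.0544
finger_force: 42.4
```

```bash
python3 -c "
from h import *
go('bay_pot')"
```

```text
t 29.45 pos [ 0.4041 -0.2679  0.1446] yaw -0.1352 tilt 0.0014 w 0.0543937669065814 F [ 0.8  0.4 -1.3] ff 42.43419349193573
bay_pot [ 0.4043 -0.2686] tool dx dy [0.0003 0.0007]
```

Contact is due at about z 0.045.

Request:
{"name": "move_arm", "arguments": {"steps": [[0,0.0005,0.02,0,0.1],[0,0,0.03,0,0.1],[0,0,0.025,0,0.1],[0,0,0.013,0,0.1],[0,0,0.007,0,0.1],[0,0,0.003,0,0.1],[0,0,0,0,0.1],[0,0,0,0,0.1]]}}

```text
time: 30.45
ee_pos: [0.4039, -0.2701, 0.0474]
tcp_rot: [0.998, -0.069, 0.001, 0.0]
ft_force: [0.6, 0.7, -0.4]
gripper_width: 0.0546
finger_force: 42.4
```

Request:
{"name": "move_arm", "arguments": {"steps": [[0,0,0.0018,0,0.1],[0,0,0,0,-0.3],[0,0,0,0,-0.65],[0,0,0,0,-0.65],[0,0,0,0,-0.65],[0,0,-0.02,0,-0.65],[0,0,-0.04,0,-0.65],[0,0,-0.05,0,-0.65],[0,0,-0.05,0,-0.65],[0,0.05,0,0,-0.65],[0,0.05,0,0,-0.65],[0,0.05,0,0,-0.65],[0,0.05,0,0,-0.65],[0,0,0,0,-0.65],[0,0,0,0,-0.65]]}}

```text
time: 32.33
ee_pos: [0.3763, -0.467, 0.2045]
tcp_rot: [0.998, -0.068, -0.0, -0.001]
ft_force: [0.4, 0.4, -0.1]
gripper_width: 0.0703
finger_force: 0.0
```

```bash
python3 -c "
from h import *
go()
H={'bottle':(.088,.015),'cup':(.072,.031),'jar':(.056,.025),'pot':(.042,.028)}
P=[(circ(*A['bay_'+n],h+.004,r),(0,0,255)) for n,(h,r) in H.items()]+[(circ(*A[n],D[n][0],D[n][1]),(255,0,0)) for n in D if 'open' in n]
draw(grab_frame('side'),P,(240,120,490,320),3,'pics/e_side.png');draw(grab_frame('top'),P,(250,150,530,350),2.8,'pics/e_top.png')"
```

```text
t 32.325 pos [ 0.3763 -0.467   0.2045] yaw -0.1369 tilt 0.002 w 0.0703447392773598 F [ 0.4  0.4 -0.1] ff 0.0
```

View pics/e_side.png

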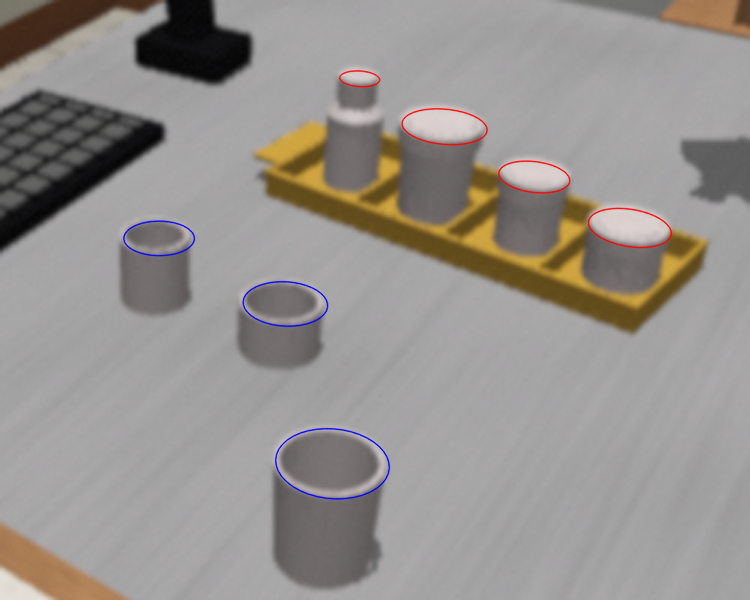

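View pics/e_top.png

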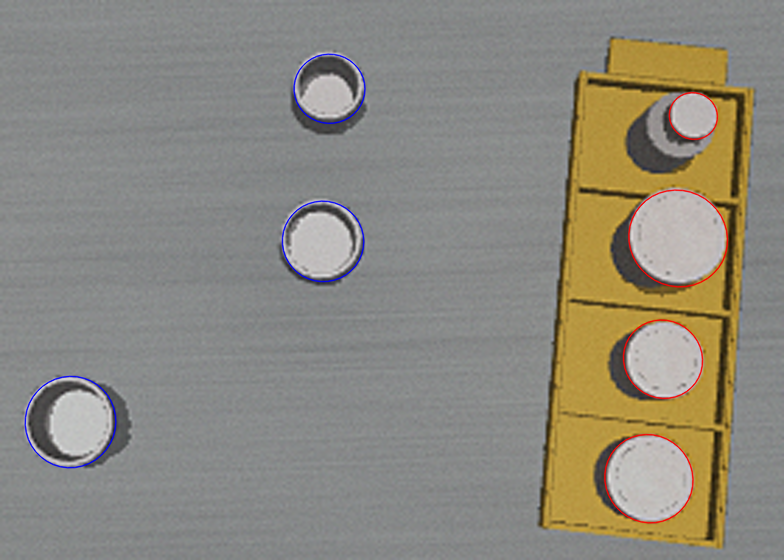

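In both views, all four capped containers stand upright on their predicted rings in the right order: in the top crop, bottle (693,115), cup (678,238), jar (662,359) and pot (649,478). The open ones are still on their blue start rings and the arm is clear, so I hand in.

```bash
python3 -c "
from workcell import *
print(job_done())"
```

```text
the job is handed in; nothing more can be done
None
```

The four capped containers are in the caddy, one per bay in height order from the tab (bottle, cup, jar, pot), all upright. The open ones stand where they were, and I handed the job in at about 32 s; the hand-in call returned no verdict.

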